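Clamp a stretcher bar in the bench screw clamp

TASK

Lay the loose wooden stretcher bar on the bed of the grey screw clamp, slide it lengthwise between the guides under the foot until its end rests gently against the stop, and let go of it. Then turn the T-handle clockwise until the rising resistance shows that the bar is firmly clamped, without overtightening, and leave it clamped. Leave the other things on the counter where they are.

Things in the scene. Friction and masses are not known exactly. Their poses are not given: they have to be found in the camera images.
- bar: Plain light-wood stretcher bar, 200 long (its x axis) x 30 wide (y) x 24 thick (z), 110 g, alike at both ends. Origin: centre of its underside. Lies flat and loose on the counter, roughly pointing away from the robot.
- clamp: Grey cast screw clamp fixed to the counter, mouth towards the robot. Origin: on the vertical screw axis at counter height; x points into the clamp (mouth to column), y left, z up. In mm in this frame: base plate x -72..78, y -48..48, 10 high; column x 39..69; overhead arm from x -19 back to the column, underside z 80, top z 105; nut boss up to z 115.
- mouth (a point): Middle of the front edge of the clamp's bed; axes as the clamp's; at (-85, 0, 34) mm in its frame. The flat bed is 50 wide, its top at z 34, and runs from here to the stop at x 30. Two guides 33 mm apart, 12 high above the bed, stand from x -40 to x 30, with flared lead-ins from x -60.
- seat (a point): Where the centre of the bar's underside lies when the bar is home: on the bed, at (-70, 0, 34) mm in the clamp's frame, axes as the clamp's. The bar then touches the stop and sticks out 85 mm in front of the bed.
- handle (a point): Centre of the T-handle's flat-sided steel crossbar (70 long, 10 wide, 16 tall) on top of the screw, on the screw axis, at z 164 mm; x lies along the crossbar, z up. Below it are only the 18 mm neck and the shaft, down to the nut boss. It turns freely round and stays at its height (only the spindle below goes down).
- screw (a joint): Screw angle in rad; grows when the handle is turned clockwise seen from above, which lowers the foot 4 mm per rad. Starts at 0 to 0.5; some 0.85 to 2.5 rad more bring the foot on to the bar (not given, to be felt). It turns easily until the foot bears on the bar, then the torque climbs. It stays where it is left.
- ram: Threaded spindle with the round steel foot, 26 mm across, turning with the handle; foot 3.5 to 10 mm above a seated bar at the start. Origin on the screw axis (does not tell the foot's height). Foot force climbs about 60 N per rad; 10 to 45 N is well clamped, over 60 N overtightened. Handle torque: about 0.05 N m free, plus some 0.09 at 10 N, 0.22 at 25 N, 0.4 at 45 N.
- stop: Steel stop block at the inner end of the bed, between the guides; its face towards the mouth is at x 30 of the clamp's frame. Origin coincides with the clamp's. The bar must not be pushed against it with more than 35 N.
- ink_bottle: Bystander: square dark ink bottle with a black cap, 46x46x57 mm; origin at the centre of its underside. Must stay where it is (30 mm).
- tape: Bystander: roll of masking tape lying flat, 99x99x24 mm; origin at the centre of its underside. Must stay where it is (30 mm).
- rubber_eraser: Bystander: small eraser in a sleeve, 48x22x12 mm; origin at the centre of its underside. Must stay where it is (30 mm).
- green_tube: Bystander: paint tube lying down, 103x36x28 mm; origin at the centre of its underside. Must stay where it is (30 mm).
- teal_jar: Bystander: round paint jar with a coloured lid, 62x62x72 mm; origin at the centre of its underside. Must stay where it is (30 mm).
- binder_clip: Bystander: black bulldog clip, 50x34x14 mm; origin at the centre of its underside. Must stay where it is (30 mm).
Not all that is in view belongs to the job. Of the things that look like the clamp, the larger one is meant.

How it is judged (in metres and radians):
On the way, in this order (a step that is already met when the one before it is completed fails the run):
1. the bar lies flat on the bed between the guides, its end against the stop (within 3.5 mm), let go, the foot not yet bearing on it (x of bar in the frame of clamp between -0.0735 and -0.066 m and y of bar in the frame of clamp between -0.004 and 0.004 m and z of bar in the frame of clamp between 0.031 and 0.037 m and angle between the x axis of bar and the x axis of clamp, either way round below 0.09 rad and contact force between ram and bar below 1 N and contact force between the fingers and bar below 0.2 N), for 0.2 s.
2. the foot presses on the bar with more than 10 N (x of bar in the frame of clamp between -0.0735 and -0.066 m and y of bar in the frame of clamp between -0.004 and 0.004 m and z of bar in the frame of clamp between 0.031 and 0.037 m and angle between the x axis of bar and the x axis of clamp, either way round below 0.09 rad and contact force between ram and bar above 10 N), for 0.2 s.
At the end, for the whole second after the job is handed in: The bar lies flat on the bed between the guides (within 4 mm of the middle, 0.09 rad of straight), its end within 3.5 mm of the stop, clamped by the foot with 10 to 45 N, everything at rest (all of step 2 and contact force between ram and bar below 45 N and linear speed of bar below 0.01 m/s and velocity of joint screw below 0.05 rad/s); the robot touches nothing.
It fails at once if the foot presses on the bar with more than 60 N (overtightened) (contact force between ram and bar above 60 N).
It fails at once if the bar is pushed against the stop with more than 35 N (contact force between bar and stop above 35 N).
It fails at once if a bystander is moved more than 30 mm (distance of any of ink_bottle, tape, rubber_eraser, green_tube, teal_jar, binder_clip from where it was at the start of the episode above 0.03 m).
It also fails if it takes over 69 s, if anything falls off the work surface, if the arm or the gripper's body presses on something with over 40 N, if the wrist force passes 120 N, or if a joint passes its speed limit or range.

ROBOT

A 6-joint arm with a two-finger parallel gripper is mounted at the origin on a cart in front of the work surface, level with it; the furniture and walls round the work are solid. World frame = base frame: x ahead of the robot, y to its left, z up, the work surface at z = 0. Lengths are in mm, angles in degrees, forces in N, time in s.
With the tool pointing down it reaches from about 300 to 850 mm from the base axis. Payload 4.2 kg.
Tool frame: the origin (TCP) lies at the very end of the fingers, on their centre line; the grasp point (between the pads) lies 19 mm behind it (env.grip_depth is the distance from the TCP to the grasp point, in mm); z points along the fingers, y is the line along which they close (so a half turn about z gives the same grasp; the last joint's range is limited). The gripper opens to 91 mm and grips with 3 to 60 N. Pads are 32 mm wide; open, the fingers measure 118 mm over their backs; the gripper's body (76 mm by 178 mm) begins 60 mm behind the grasp point.
Start: joints at [-73.281, 18.312, 89.639, -0, 72.044, -1.146], TCP at [176.398, -547.293, 188.876] pointing down, gripper open.
Joint ranges: [-177.97, 177.97], [-48.28, 115.42], [12.27, 149.76], [-77.06, 257.06], [2.81, 150.46], [-146.56, 146.56]. Speed limits (degrees/s): [147.25, 147.25, 180, 180, 180, 180].

INTERFACE

Orientations are given as [roll, pitch, yaw] about the fixed x, y, z axes, in that order (R = Rz(yaw) Ry(pitch) Rx(roll)).
In Python, from workcell import env, cams gives the robot as it stands.
- The arm moves only by the tool apply_moves, never from a script. Its argument "deltas" is a list of rows, each a list of 5 numbers: the shift along the tool's x, y, z in m, then the turn about the tool's z in rad, then the opening, from -1 (shut) to 1 (fully open), so that 0 is half open. In form: [[tx, ty, tz, roll, gripper], ...]. A call has 1 to 5 rows; each row is the pose to reach, as a shift and turn from the pose commanded when the call began, along the tool's axes at that moment; what a row does not reach only later rows make up. A row lasts 1/10 s, in which the tool goes at most 50 mm and 8.59 degrees, less where a joint would pass 70% of its speed; a pose out of reach is approached as far as the arm can. A call with a gripper value outside its range is refused whole. The fingers move at their own pace and stop on an object; "grip_force" is the grip in N (left out, the last holds). Time passes only in rows, so rows that repeat a pose let the fingers close. It gives the time, the measured TCP pose, the force, the opening and the grip force at its end, in the units of the state.
- env.state(): the state, without advancing time (a new reading comes with each control period).
- cams.grab_frame(name): name is "scene" or "top"; returns the picture (420x560x3 uint8, blue, green, red); there is no depth.
- cams.get_calibration(name): a dict with "mtx" (3x3 intrinsics, pixels), "k1" (the pictures are not rectified: a ray, as slopes to the right and down, at radius r is drawn at 1 + k1 r^2 times it, then the intrinsics apply), "eye" and "attitude" of the camera in the world. Camera axes: x right, y down, z forward; pixel columns grow to the right and rows downward; lengths in mm; the calibration is good to about 2 mm. A picture is of the moment at which its call begins. get_calibration takes no time and is no camera call.
- env.job_done(): hands the job in; it is judged then, once.
The state is a dict: "time_s": time; "qpos": joint angles; "qvel": joint speeds; "effort": joint torques, N m; "ee_pos": TCP position; "ee_rot": TCP orientation; "force": force on the tool from outside, world axes, zero at the start; "torque": the same for the moment, N m; "gripper_width": finger opening in mm; "gripper_force": force on a finger pad.
Only numpy, scipy, OpenCV 4.12 (cv2) and the standard library are available. Lean on these libraries where they do the work, as an engineer would, in place of code of your own. Each camera call takes 0.05 s, during which the arm holds its last target. There are 200 camera calls.

## Working session

There is one attempt and no reset: what is moved stays moved. The work goes in short steps, Python scripts to look and compute and a tool call to move; the robot and the scene stay as the last step left them, time stands still between calls to the robot, and variables do not carry over. Pictures are saved under pics/ and viewed, at most 10 in all, crops included, and the job is handed in when it is done.

Besides the shell and the picture viewer there is one more tool, called by a JSON object that holds its "api" and its "payload", one argument or row to a line. apply_moves: Moves the arm, as the interface text tells. Its arguments: {"type":"object","properties":{"deltas":{"type":"array"},"grip_force":{"type":"number"}},"required":["deltas"]}

```bash
mkdir -p pics; ls
cat > h.py <<'E'
import numpy as np, cv2
from workcell import env, cams
E
python3 - <<'E'
from h import *
for n in ("scene","top"):
    im=cams.grab_frame(n); cv2.imwrite(f"pics/{n}0.png",im); print(n,cams.get_calibration(n))
print(env.state())
E
```

```text
pics
scene {'mtx': array([[527.94519607,   0.        , 277.39115338],
       [  0.        , 527.94519607, 207.76567481],
       [  0.        ,   0.        ,   1.        ]]), 'k1': -0.09300472479360813, 'eye': array([-418.43867466,  692.68158958,  836.96397596]), 'attitude': array([-1.21231436e+02, -3.69327934e-02, -1.22024751e+02])}
top {'mtx': array([[506.50641255,   0.        , 283.07987139],
       [  0.        , 506.50641255, 209.04817572],
       [  0.        ,   0.        ,   1.        ]]), 'k1': -0.03188759929221669, 'eye': array([ 268.11714282,   47.48519834, 1631.52966028]), 'attitude': array([-168.30251145,    0.39574275,  -85.26475654])}
{'time_s': 0.1, 'qpos': array([-7.32810138e+01,  1.83489074e+01,  8.97008731e+01, -6.38172280e-04,
        7.20431477e+01, -1.14732242e+00]), 'qvel': array([ 0.0218794 , -0.14942058, -0.12712242, -0.05115261, -0.05582095,
        0.05751527]), 'effort': array([ 4.11607598e-04, -4.13332272e+01, -2.32509845e+01,  7.29392795e-02,
        4.22013632e-02, -5.15820159e-05]), 'ee_pos': array([ 176.24823593, -546.79749643,  188.08519299]), 'ee_rot': array([-1.79907078e+02, -1.25407644e-03,  1.78665049e+01]), 'force': array([ 0.26531543, -0.18372476, -0.68413629]), 'torque': array([ 0.05158671, -0.00379657,  0.02861588]), 'gripper_force': 0.0, 'gripper_width': 91.20816050802517}
```

View pics/scene0.png

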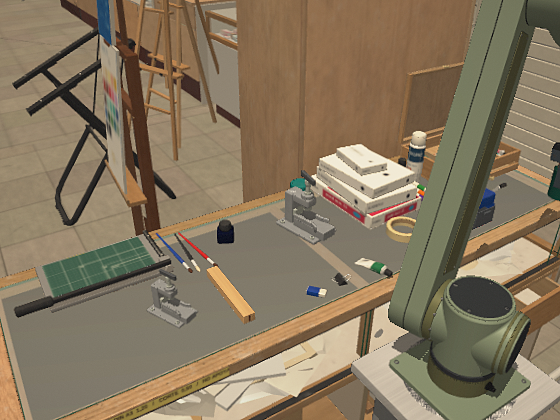

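View pics/top0.png

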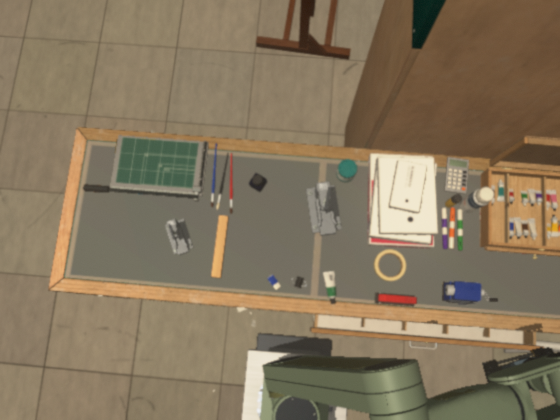

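The scene view shows the bar at about (232,292) and the large clamp at (305,212), with a small decoy clamp at (172,300). In the top view the bar is at (219,246), the large clamp at (323,208) and the small one at (178,236). The only other long, thin things are the brushes at (232,180), the red tube at (397,299) and the counter's wooden edge. I choose the bar at top (219,246) and the large clamp at top (323,208), and check both in a close crop.

```bash
cat >> h.py <<'E'
from scipy.spatial.transform import Rotation as Ro
def cal(n):
    c=cams.get_calibration(n); return c["mtx"],c["k1"],np.array(c["eye"]),Ro.from_euler("xyz",c["attitude"],degrees=True).as_matrix()
def ray(n,px):
    K,k1,e,R=cal(n)
    p=cv2.undistortPoints(np.array(px,float).reshape(-1,1,2),K,np.array([k1,0,0,0.]))[:,0]
    return e,np.c_[p,np.ones(len(p))]@R.T
def onz(n,px,z):
    e,d=ray(n,px); return e+d*((z-e[2])/d[:,2])[:,None]
def proj(n,P):
    K,k1,e,R=cal(n)
    q=(np.atleast_2d(P)-e)@R
    return cv2.projectPoints(q,np.zeros(3),np.zeros(3),K,np.array([k1,0,0,0.]))[0][:,0]
E
python3 - <<'E'
from h import *
t=cv2.imread("pics/top0.png"); s=cv2.imread("pics/scene0.png")
a=cv2.resize(t[170:250,295:355],None,fx=6.5,fy=6.5,interpolation=cv2.INTER_CUBIC)
b=cv2.resize(s[170:250,265:345],None,fx=5,fy=6.5,interpolation=cv2.INTER_CUBIC)
cv2.imwrite("pics/crop.png",np.hstack([a,b])); print(a.shape,b.shape)
hsv=cv2.cvtColor(t,cv2.COLOR_BGR2HSV); m=cv2.inRange(hsv,(8,90,120),(28,255,255))
m[:205]=0;m[285:]=0;m[:,:200]=0;m[:,245:]=0
c=max(cv2.findContours(m,0,1)[0],key=cv2.contourArea); r=cv2.minAreaRect(c); bx=cv2.boxPoints(r)
print(r); w=onz("top",bx,24); print(w)
cw=onz("top",c[:,0],24)[:,:2].astype(np.float32); print(cv2.minAreaRect(cw))
print("base check",onz("top",[(323,208),(178,236)],0))
E
```

```text
(520, 390, 3) (520, 400, 3)
((219.30770874023438, 246.0384979248047), (10.791021347045898, 63.257713317871094), 7.125016689300537)
[[362.37376301 298.12367497  24.        ]
 [565.49319183 295.19833982  24.        ]
 [563.92457905 260.11252017  24.        ]
 [361.01224181 263.88472605  24.        ]]
((463.194580078125, 279.1925354003906), (34.4645881652832, 202.58094787597656), 88.92147064208984)
base check [[618.00467508 -44.00536421   0.        ]
 [486.51612099 420.95784053   0.        ]]
```

View pics/crop.png

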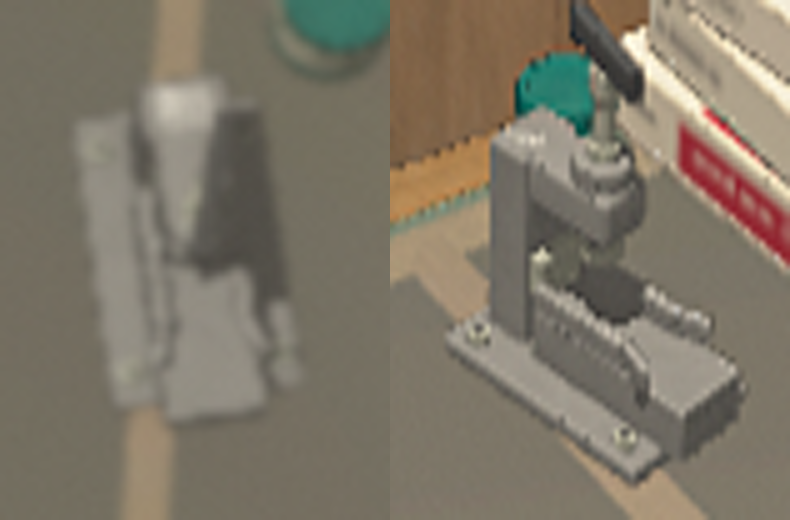

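The crop confirms the larger clamp. It has a pale bed with its front edge low at crop (165,420)-(265,405), the base's left edge from (78,125) to (120,405), and a dark T-handle at scene crop (575,5)-(640,95).

Run:
```python
from h import *
T=lambda p:[(295+x/6.5-.4,170+y/6.5-.4) for x,y in p]
S=lambda p:[(265+(x-390)/5-.4,170+y/6.5-.4) for x,y in p]
def tri(pt,ps):
    e1,d1=ray("top",[pt]);e2,d2=ray("scene",[ps]);d1=d1[0]/np.linalg.norm(d1);d2=d2[0]/np.linalg.norm(d2)
    s=np.linalg.lstsq(np.c_[d1,-d2],e2-e1,rcond=None)[0]; a=e1+s[0]*d1;b=e2+s[1]*d2
    return (a+b)/2,np.linalg.norm(a-b)
print("top bed L R",onz("top",T([(165,420),(265,405)]),34)[:,:2])
print("sc bed L R",onz("scene",S([(683,410),(742,375)]),34)[:,:2])
print("top base L front,back",onz("top",T([(120,405),(78,125)]),10)[:,:2])
print("sc base L front,back",onz("scene",S([(637,472),(447,338)]),10)[:,:2])
print("sc handle ends",onz("scene",S([(577,8),(638,80)]),172)[:,:2])
# bar in scene
s=cv2.imread("pics/scene0.png")
print("tri bedL",tri(T([(165,420)])[0],S([(683,410)])[0]))
hsv=cv2.cvtColor(s,cv2.COLOR_BGR2HSV); m=cv2.inRange(hsv,(8,110,150),(28,255,255)); m[:260]=0;m[325:]=0;m[:,:200]=0;m[:,260:]=0
c=max(cv2.findContours(m,0,1)[0],key=cv2.contourArea); print(cv2.approxPolyDP(c,3,True)[:,0].tolist())
print("pred bar corners scene",proj("scene",[(362,296,24),(564,293,24),(563,263,24),(362,266,24)]))
# handle in top predicted
print("pred handle top",proj("top",[(590,-44,172)]))
```

```text
top bed L R [[524.74922941 -38.21872142]
 [536.16002207 -86.6255366 ]]
sc bed L R [[526.95351112 -46.4318396 ]
 [531.1649611  -89.98106765]]
top base L front,back [[534.32116939 -16.65108673]
 [675.88839365  14.71307189]]
sc base L front,back [[530.85221199 -19.5729189 ]
 [674.14757703  13.42471783]]
sc handle ends [[641.25121504 -50.3992393 ]
 [571.36728187 -41.74686247]]
tri bedL (array([522.29498188, -39.7457309 ,  39.43152561]), np.float64(4.81022305027979))
[[207, 269], [208, 277], [243, 322], [244, 316], [254, 312], [217, 266]]
pred bar corners scene [[242.23622283 317.17937454]
 [204.28448366 269.12223622]
 [215.24603952 265.47441086]
 [253.94955262 312.31409513]]
pred handle top [[326.4662771  205.31884327]]
```

Add to h.py:
```python
def go(x,y,z,yaw):
    s=env.state(); p=s["ee_pos"]; a=np.radians(s["ee_rot"][2]); d=np.array([x,y,z])-p
    c,n=np.cos(a),np.sin(a)
    t=-np.radians((yaw-s["ee_rot"][2]+180)%360-180)
    print("d mm: tx %.1f ty %.1f tz %.1f roll %.4f"%(d[0]*c+d[1]*n,d[0]*n-d[1]*c,-d[2],t), "at",p.round(1),s["ee_rot"].round(2),"F",s["force"].round(1),"T",s["torque"].round(3),"q6 %.0f w %.1f gf %.1f"%(s["qpos"][5],s["gripper_width"],s["gripper_force"]), "t",s["time_s"])
```

```text
(no output)
```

{"api": "apply_moves", "payload": {
  "deltas": [
    [0.035,-0.03,0,0.1,1],
    [0.07,-0.06,0,0.2,1],
    [0.105,-0.09,0,0.3,1],
    [0.14,-0.12,0,0.33,1],
    [0.175,-0.15,0,0.33,1]
  ]
}}

```text
time_s: 0.6
ee_pos: [297.4, -349.0, 188.6]
ee_rot: [-180.0, 0.0, -1.1]
force: [1.5, -0.3, 0.5]
gripper_width: 91.1
gripper_force: 0.0
```

```bash
python3 -c "
from h import *
go(400,-100,188,-1);go(408,280,100,-1)"
```

```text
d mm: tx 97.8 ty -251.0 tz 0.6 roll -0.0019 at [ 297.4 -349.   188.6] [-1.7998e+02  1.0000e-02 -1.1100e+00] F [ 1.5 -0.3  0.5] T [ 0.016 -0.011 -0.047] q6 40 w 91.1 gf 0.0 t 0.6
d mm: tx 98.4 ty -631.0 tz 88.6 roll -0.0019 at [ 297.4 -349.   188.6] [-1.7998e+02  1.0000e-02 -1.1100e+00] F [ 1.5 -0.3  0.5] T [ 0.016 -0.011 -0.047] q6 40 w 91.1 gf 0.0 t 0.6
```

{"api": "apply_moves", "payload": {
  "deltas": [
    [0.02,-0.043,0,0,1],
    [0.04,-0.086,0,0,1],
    [0.06,-0.13,0,0,1],
    [0.08,-0.173,0,0,1],
    [0.098,-0.216,0,0,1]
  ]
}}

```text
time_s: 1.1
ee_pos: [399.2, -134.8, 188.8]
ee_rot: [180.0, -0.0, -1.0]
force: [0.4, -0.3, 0.4]
gripper_width: 91.1
gripper_force: 0.0
```

{"api": "apply_moves", "payload": {
  "deltas": [
    [0,-0.045,0,0,1],
    [0,-0.09,0,0,1],
    [0,-0.135,0,0,1],
    [0,-0.18,0,0,1],
    [0,-0.225,0,0,1]
  ]
}}

```text
time_s: 1.6
ee_pos: [402.4, 90.1, 188.7]
ee_rot: [180.0, -0.0, -1.0]
force: [0.8, -0.9, -0.1]
gripper_width: 91.3
gripper_force: 0.0
```

{"api": "apply_moves", "payload": {
  "deltas": [
    [0,-0.045,0,0,1],
    [0,-0.09,0.02,0,1],
    [0,-0.135,0.04,0,1],
    [0,-0.18,0.07,0,1],
    [0,-0.19,0.09,0,1]
  ]
}}

```text
time_s: 2.1
ee_pos: [406.0, 281.7, 97.3]
ee_rot: [-180.0, 0.0, -0.9]
force: [0.9, -0.3, -0.1]
gripper_width: 91.2
gripper_force: 0.0
```

```bash
python3 -c "
from h import *
go(408,280,4,-1.5)"
```

```text
d mm: tx 2.0 ty 1.6 tz 93.3 roll 0.0113 at [406.  281.7  97.3] [-1.7995e+02  1.0000e-02 -8.6000e-01] F [ 0.9 -0.3 -0.1] T [0.066 0.037 0.011] q6 124 w 91.2 gf 0.0 t 2.1
```

{"api": "apply_moves", "payload": {
  "deltas": [
    [0.002,0.001,0.04,0.01,1],
    [0.002,0.001,0.075,0.01,1],
    [0.002,0.001,0.093,0.01,1],
    [0.002,0.001,0.093,0.01,1],
    [0.002,0.001,0.093,0.01,1]
  ]
}}

```text
time_s: 2.6
ee_pos: [408.6, 277.3, 6.0]
ee_rot: [180.0, 0.0, -1.6]
force: [-0.2, -0.1, 0.7]
gripper_width: 91.1
gripper_force: 0.0
```

{"api": "apply_moves", "payload": {
  "deltas": [
    [0,0,0,0,-1],
    [0,0,0,0,-1],
    [0,0,0,0,-1],
    [0,0,0,0,-1],
    [0,0,0,0,-1]
  ],
  "grip_force": 20
}}

```text
time_s: 3.1
ee_pos: [408.5, 277.3, 6.1]
ee_rot: [-180.0, -0.0, -1.6]
force: [0.7, -0.3, -0.9]
gripper_width: 54.1
gripper_force: 0.0
```

{"api": "apply_moves", "payload": {
  "deltas": [
    [0,0,0,0,-1],
    [0,0,0,0,-1],
    [0,0,0,0,-1],
    [0,0,-0.005,0,-1],
    [0,0,-0.01,0,-1]
  ]
}}

```text
time_s: 3.6
ee_pos: [408.4, 277.2, 16.1]
ee_rot: [180.0, 0.0, -1.6]
force: [0.6, 0.5, -0.6]
gripper_width: 14.1
gripper_force: 0.0
```

```bash
python3 -c "
from h import *
go(408,280,100,-1.5)"
```

```text
d mm: tx -0.4 ty -2.8 tz -83.9 roll -0.0020 at [408.4 277.2  16.1] [ 1.7999e+02  1.0000e-02 -1.6200e+00] F [ 0.6  0.5 -0.6] T [ 0.041 -0.007  0.02 ] q6 124 w 14.1 gf 0.0 t 3.6
```

The fingers closed past 30 mm, so the bar isn't between them. I'll look before moving again.

Run:
```python
from h import *
s=cams.grab_frame("scene"); t=cams.grab_frame("top")
print(proj("scene",[env.state()["ee_pos"]]),proj("top",[env.state()["ee_pos"]]))
cv2.imwrite("pics/c2.png",np.hstack([cv2.resize(s[220:360,160:320],None,fx=2.5,fy=3.5),cv2.resize(t[190:300,170:280],None,fx=3.6,fy=4.45)])[:600])
```

```text
[[239.47029928 304.6534255 ]] [[218.3456335  262.80320717]]
```

View pics/c2.png

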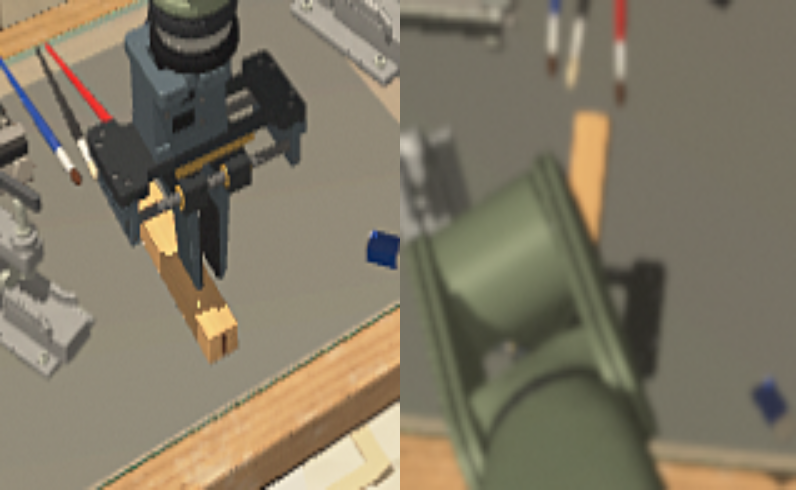

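```bash
python3 - <<'E'
from h import *
for z in (0,16,24,30,40): print(z,proj("scene",[(408.4,277.2,z),(408.4,284,z),(408.4,270,z)]).round(1).tolist())
print("near end bar",proj("scene",[(362,279,24),(362,279,0)]).round(1).tolist())
go(408.4,277,60,-1.6)
E
python3 - <<'E'
import cv2
s=cv2.imread("pics/c2.png")[230:370,120:270]
cv2.imwrite("pics/c3.png",cv2.resize(s,None,fx=4,fy=4,interpolation=cv2.INTER_NEAREST))
E
```

```text
0 [[240.1, 310.2], [237.5, 311.2], [242.8, 309.1]]
16 [[239.8, 305.0], [237.2, 306.0], [242.5, 303.9]]
24 [[239.7, 302.3], [237.1, 303.4], [242.4, 301.2]]
30 [[239.6, 300.4], [236.9, 301.4], [242.3, 299.3]]
40 [[239.4, 297.0], [236.8, 298.1], [242.2, 295.9]]
near end bar [[248.9, 314.4], [249.2, 322.3]]
d mm: tx -0.6 ty 0.7 tz -43.3 roll -0.0003 at [409.  277.7  16.7] [-1.7994e+02 -9.0000e-02 -1.6200e+00] F [0.5 0.1 0.6] T [ 0.048  0.038 -0.028] q6 124 w 6.0 gf 0.0 t 3.7
```

View pics/c3.png

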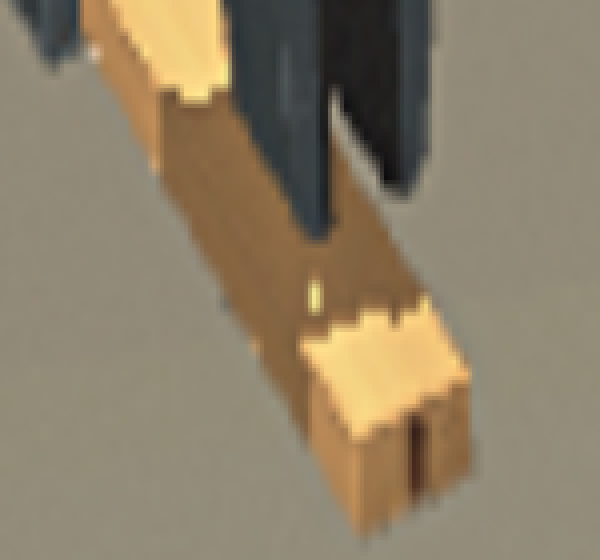

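The left fingertip shows at about scene (240,302) and the right at (248,299). Both float over the bar's top, and there's lit wood beneath them. So the true tips sit some 15-20 mm higher than the TCP reading says. I'll open the fingers and go down in small steps, watching the force to find the real height.

{"api": "apply_moves", "payload": {
  "deltas": [
    [0,0,-0.01,0,1],
    [0,0,-0.01,0,1],
    [0,0,-0.01,0,1],
    [0,0,-0.01,0,1],
    [0,0,-0.01,0,1]
  ]
}}

```text
time_s: 4.2
ee_pos: [408.2, 277.1, 25.6]
ee_rot: [180.0, 0.0, -1.6]
force: [0.2, 0.4, -0.4]
gripper_width: 43.4
gripper_force: 0.0
```

{"api": "apply_moves", "payload": {
  "deltas": [
    [0,-0.002,0,0,1],
    [0,-0.002,0,0,1],
    [0,-0.002,0,0,1],
    [0,-0.002,0,0,1],
    [0,-0.002,0.012,0,1]
  ]
}}

```text
time_s: 4.7
ee_pos: [409.7, 280.0, 14.6]
ee_rot: [-179.9, -0.2, -1.6]
force: [-0.6, 0.8, 0.0]
gripper_width: 83.3
gripper_force: 0.0
```

Run:
```python
from h import *
print(env.grip_depth,[a for a in dir(env) if a[0]!='_'])
go(408.4,279,4,-1.6)
s=cams.grab_frame("scene")
print(proj("scene",[env.state()["ee_pos"]]))
cv2.imwrite("pics/c4.png",cv2.resize(s[240:340,180:300],None,fx=6,fy=6,interpolation=cv2.INTER_NEAREST))
```

```text
18.8 ['Unreachable', 'grip_depth', 'job_done', 'state']
d mm: tx -1.2 ty 1.0 tz 10.6 roll -0.0003 at [409.7 280.   14.6] [-1.7989e+02 -1.7000e-01 -1.6100e+00] F [-0.6  0.8  0. ] T [0.109 0.035 0.043] q6 125 w 83.3 gf 0.0 t 4.7
[[239.41337722 306.66936493]]
```

View pics/c4.png

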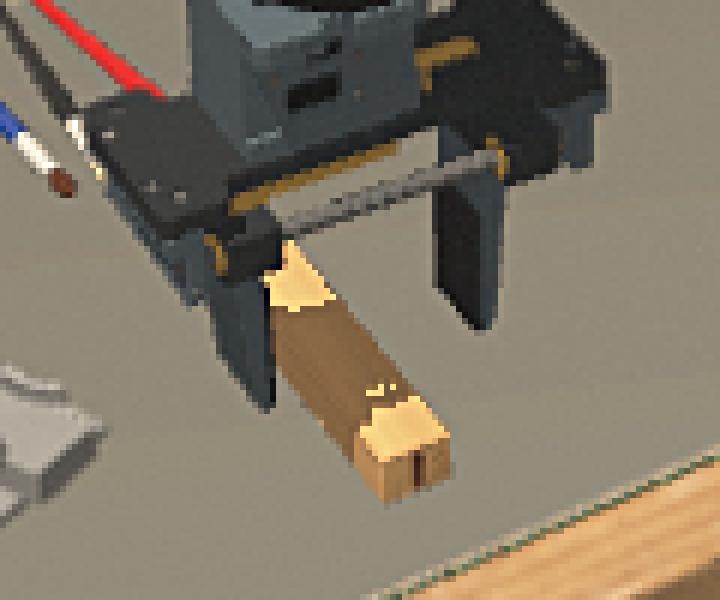

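In this view the open fingers straddle the bar, with the left tip at scene (225,308) and the right at (261,295). They still look raised off the counter. I'll go down gently until contact.

{"api": "apply_moves", "payload": {
  "deltas": [
    [0,0,0.003,0,1],
    [0,0,0.006,0,1],
    [0,0,0.008,0,1],
    [0,0,0.01,0,1],
    [0,0,0.01,0,1]
  ]
}}

```text
time_s: 5.25
ee_pos: [408.3, 279.1, 3.6]
ee_rot: [180.0, 0.0, -1.6]
force: [0.7, -0.0, 0.9]
gripper_width: 91.0
gripper_force: 0.0
```

{"api": "apply_moves", "payload": {
  "deltas": [
    [0,0,0.001,0,1],
    [0,0,0.002,0,1],
    [0,0,0.003,0,1],
    [0,0,0.004,0,1],
    [0,0,0.004,0,1]
  ]
}}

```text
time_s: 5.75
ee_pos: [408.3, 279.1, -0.3]
ee_rot: [180.0, 0.0, -1.6]
force: [-0.3, 0.2, -0.4]
gripper_width: 91.1
gripper_force: 0.0
```

{"api": "apply_moves", "payload": {
  "deltas": [
    [0,0,0.001,0,1],
    [0,0,0.002,0,1],
    [0,0,0.003,0,1],
    [0,0,0.004,0,1],
    [0,0,0.004,0,1]
  ]
}}

```text
time_s: 6.25
ee_pos: [408.4, 279.2, -4.4]
ee_rot: [180.0, 0.0, -1.6]
force: [-0.3, 0.4, 0.2]
gripper_width: 91.2
gripper_force: 0.0
```

{"api": "apply_moves", "payload": {
  "deltas": [
    [0,0,0.001,0,1],
    [0,0,0.002,0,1],
    [0,0,0.003,0,1],
    [0,0,0.003,0,1],
    [0,0,0.003,0,1]
  ]
}}

```text
time_s: 6.75
ee_pos: [408.4, 279.2, -7.2]
ee_rot: [180.0, 0.0, -1.6]
force: [0.4, -0.2, -0.0]
gripper_width: 91.0
gripper_force: 0.0
```

{"api": "apply_moves", "payload": {
  "deltas": [
    [0,0,0.001,0,1],
    [0,0,0.002,0,1],
    [0,0,0.003,0,1],
    [0,0,0.003,0,1],
    [0,0,0.003,0,1]
  ]
}}

```text
time_s: 7.25
ee_pos: [408.4, 279.2, -10.2]
ee_rot: [180.0, 0.0, -1.6]
force: [0.4, -0.1, -0.2]
gripper_width: 91.4
gripper_force: 0.0
```

{"api": "apply_moves", "payload": {
  "deltas": [
    [0,0,0.001,0,1],
    [0,0,0.002,0,1],
    [0,0,0.003,0,1],
    [0,0,0.003,0,1],
    [0,0,0.003,0,1]
  ]
}}

```text
time_s: 7.75
ee_pos: [408.4, 279.2, -13.3]
ee_rot: [180.0, 0.0, -1.6]
force: [-0.9, -0.0, -0.1]
gripper_width: 91.3
gripper_force: 0.0
```

{"api": "apply_moves", "payload": {
  "deltas": [
    [0,0,0.001,0,1],
    [0,0,0.002,0,1],
    [0,0,0.003,0,1],
    [0,0,0.003,0,1],
    [0,0,0.003,0,1]
  ]
}}

```text
time_s: 8.25
ee_pos: [408.4, 279.2, -16.2]
ee_rot: [180.0, 0.0, -1.6]
force: [-0.3, 1.1, -0.2]
gripper_width: 91.0
gripper_force: 0.0
```

{"api": "apply_moves", "payload": {
  "deltas": [
    [0,0,0.001,0,1],
    [0,0,0.002,0,1],
    [0,0,0.002,0,1],
    [0,0,0.003,0,1],
    [0,0,0.003,0,1]
  ]
}}

```text
time_s: 8.75
ee_pos: [408.4, 279.1, -19.3]
ee_rot: [180.0, 0.0, -1.6]
force: [0.3, -0.5, -0.0]
gripper_width: 91.1
gripper_force: 0.0
```

{"api": "apply_moves", "payload": {
  "deltas": [
    [0,0,0.001,0,1],
    [0,0,0.001,0,1],
    [0,0,0.002,0,1],
    [0,0,0.002,0,1],
    [0,0,0.002,0,1]
  ]
}}

```text
time_s: 9.25
ee_pos: [408.5, 279.2, -21.2]
ee_rot: [180.0, 0.0, -1.6]
force: [-0.2, 0.3, 0.4]
gripper_width: 91.1
gripper_force: 0.0
```

Run:
```python
from h import *
go(408.4,279,4,-1.6)
s=cams.grab_frame("scene")
cv2.imwrite("pics/c5.png",cv2.resize(s[240:340,180:300],None,fx=6,fy=6,interpolation=cv2.INTER_NEAREST))
for z in (0,10): print(proj("scene",[(392,279+45.5,z),(392,279-45.5,z)]))
```

```text
d mm: tx -0.0 ty 0.2 tz -25.2 roll -0.0003 at [408.5 279.2 -21.2] [179.99   0.    -1.62] F [-0.2  0.3  0.4] T [0.039 0.042 0.031] q6 125 w 91.1 gf 0.0 t 9.25
[[225.18081347 321.82336999]
 [259.84897297 307.51295848]]
[[224.9421331  318.55503531]
 [259.77368864 304.28202678]]
```

View pics/c5.png

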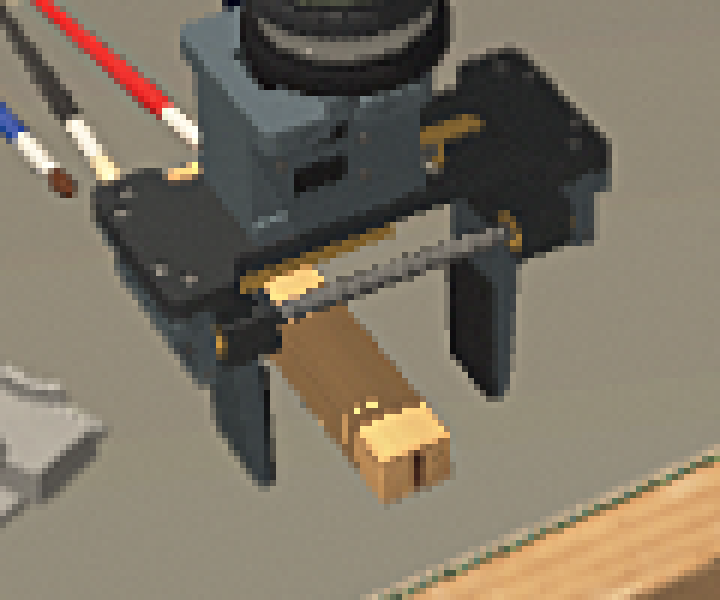

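The left tip is now at scene (225,321), which puts it about 2 mm above the counter. So true height is the reported z plus roughly 23 mm. I'll close here.

{"api": "apply_moves", "payload": {
  "deltas": [
    [0,0,-0.001,0,-1],
    [0,0,-0.001,0,-1],
    [0,0,-0.001,0,-1],
    [0,0,-0.001,0,-1],
    [0,0,-0.001,0,-1]
  ],
  "grip_force": 20
}}

```text
time_s: 9.8
ee_pos: [408.5, 279.2, -20.2]
ee_rot: [180.0, -0.0, -1.6]
force: [0.7, -0.7, -0.4]
gripper_width: 54.1
gripper_force: 0.0
```

{"api": "apply_moves", "payload": {
  "deltas": [
    [0,0,0,0,-1],
    [0,0,0,0,-1],
    [0,0,0,0,-1],
    [0,0,0,0,-1],
    [0,0,0,0,-1]
  ]
}}

```text
time_s: 10.3
ee_pos: [408.5, 279.3, -20.2]
ee_rot: [180.0, -0.0, -1.6]
force: [-0.5, 0.8, -0.4]
gripper_width: 29.8
gripper_force: 20.0
```

{"api": "apply_moves", "payload": {
  "deltas": [
    [0,0,-0.02,0,-1],
    [0,0,-0.05,0,-1],
    [-0.015,0.02,-0.08,-0.03,-1],
    [-0.03,0.05,-0.09,-0.08,-1],
    [-0.035,0.09,-0.09,-0.13,-1]
  ]
}}

```text
time_s: 10.8
ee_pos: [370.8, 190.4, 71.2]
ee_rot: [-179.9, -0.2, 6.1]
force: [0.8, -0.3, -1.8]
gripper_width: 30.1
gripper_force: 20.0
```

```bash
python3 -c "
from h import *
go(363,-104,40,12.8)"
```

```text
d mm: tx -39.0 ty 291.9 tz 31.2 roll -0.1169 at [370.8 190.4  71.2] [-1.7994e+02 -1.6000e-01  6.1000e+00] F [ 0.8 -0.3 -1.8] T [-0.013  0.042  0.003] q6 109 w 30.1 gf 20.0 t 10.8
```

{"api": "apply_moves", "payload": {
  "deltas": [
    [-0.008,0.04,0,-0.03,-1],
    [-0.016,0.08,0,-0.06,-1],
    [-0.022,0.12,0,-0.09,-1],
    [-0.028,0.16,0,-0.117,-1],
    [-0.033,0.2,0,-0.117,-1]
  ]
}}

```text
time_s: 11.3
ee_pos: [357.5, -13.5, 69.8]
ee_rot: [180.0, 0.0, 12.6]
force: [0.8, -0.5, -2.1]
gripper_width: 29.9
gripper_force: 20.0
```

{"api": "apply_moves", "payload": {
  "deltas": [
    [0.005,0.04,0,0,-1],
    [0.01,0.08,0.01,0,-1],
    [0.01,0.092,0.02,0,-1],
    [0.01,0.092,0.03,0,-1],
    [0.01,0.092,0.03,0,-1]
  ]
}}

```text
time_s: 11.8
ee_pos: [385.7, -98.5, 38.2]
ee_rot: [-179.8, 0.3, 12.5]
force: [-0.5, 0.3, -1.1]
gripper_width: 29.7
gripper_force: 20.0
```

Run:
```python
from h import *
go(363,-104,40,12.8)
s=cams.grab_frame("scene");t=cams.grab_frame("top")
cv2.imwrite("pics/s6.png",s);cv2.imwrite("pics/t6.png",t)
a=cv2.resize(t[165:265,290:360],None,fx=5.6,fy=5.6,interpolation=cv2.INTER_CUBIC)
b=cv2.resize(s[170:282,270:350],None,fx=5,fy=5,interpolation=cv2.INTER_CUBIC)
cv2.imwrite("pics/c6.png",np.hstack([a,b]))
def C(p,yaw,o,n):
    r=np.radians(yaw);R=np.array([[np.cos(r),-np.sin(r)],[np.sin(r),np.cos(r)]])
    return proj(n,[list(R@np.array(q[:2])+o)+[q[2]] for q in p]).round(1).tolist()
o=np.array([611.5,-48])
for n,f in(("top",lambda q:((q[0]-290)*5.6,(q[1]-165)*5.6)),("scene",lambda q:(392+(q[0]-270)*5,(q[1]-170)*5))):
    print(n,[tuple(np.round(f(q))) for q in C([(-85,25,34),(-85,-25,34),(-72,48,10),(78,48,10),(0,0,172)],12.8,o,n)])
```

```text
d mm: tx -23.4 ty 0.5 tz -1.8 roll -0.0049 at [385.7 -98.5  38.2] [-179.83    0.27   12.52] F [-0.5  0.3 -1.1] T [0.    0.093 0.028] q6 61 w 29.7 gf 20.0 t 11.8
top [(np.float64(175.0), np.float64(391.0)), (np.float64(262.0), np.float64(379.0)), (np.float64(129.0), np.float64(381.0)), (np.float64(91.0), np.float64(132.0)), (np.float64(214.0), np.float64(186.0))]
scene [(np.float64(656.0), np.float64(319.0)), (np.float64(716.0), np.float64(283.0)), (np.float64(608.0), np.float64(362.0)), (np.float64(415.0), np.float64(257.0)), (np.float64(580.0), np.float64(27.0))]
```

View pics/c6.png

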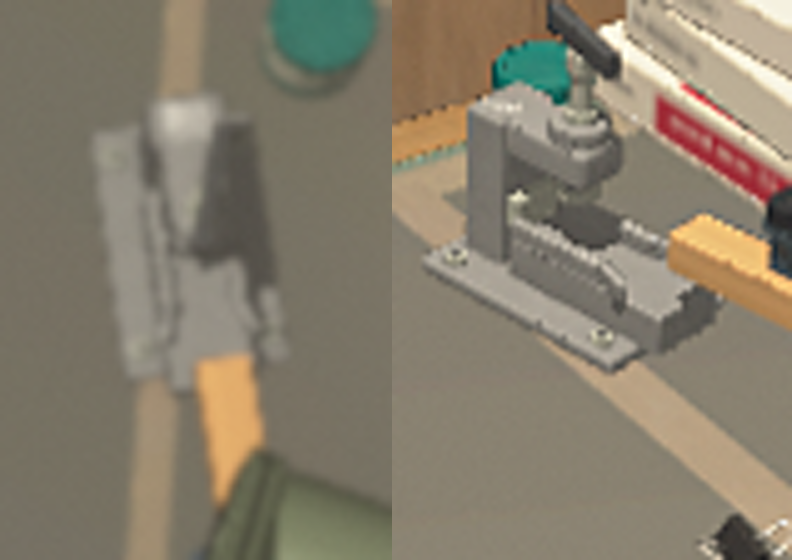

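The bar's tip shows at top crop (197..250, 357) and scene crop (670..703, 224), raised just over the bed's front edge. The base and bed corners are within about 1 px of the estimate, shifted some 2 mm towards -y.

Run:
```python
from h import *
o=np.array([612,-50]); r=np.radians(12.8);R=np.array([[np.cos(r),-np.sin(r)],[np.sin(r),np.cos(r)]])
f=lambda P:((np.atleast_2d(P)[:,:2]-o)@R).round(1).tolist()
print("tip top",f(onz("top",[(329.5,228.4)],82.4)),"tip scene",f(onz("scene",[(328.6,214.4)],82.4)))
print("TCP",f(env.state()["ee_pos"]))
# bar side edges in top picture
t=cv2.imread("pics/t6.png");h=cv2.cvtColor(t,cv2.COLOR_BGR2HSV);m=cv2.inRange(h,(8,90,110),(28,255,255));m[:225]=0;m[255:]=0;m[:,:318]=0;m[:,345:]=0
for y in range(230,248,4):
    x=np.where(m[y])[0]; print(y,f(onz("top",[(x.min()-.5,y),(x.max()+.5,y)],82.4)))
```

```text
tip top [[-75.7, 3.1]] tip scene [[-80.0, 1.0]]
TCP [[-230.1, 2.7]]
230 [[-78.4, 19.2], [-82.8, -11.4]]
234 [[-90.8, 21.2], [-95.6, -12.5]]
238 [[-103.6, 20.1], [-108.4, -13.5]]
242 [[-115.8, 22.0], [-120.6, -11.5]]
246 [[-128.5, 20.9], [-132.0, -3.5]]
```

{"api": "apply_moves", "payload": {
  "deltas": [
    [0,0.003,0.005,-0.004,-1],
    [0,0.003,0.01,-0.004,-1],
    [0,0.003,0.015,-0.004,-1],
    [0,0.003,0.019,-0.004,-1],
    [0,0.003,0.019,-0.004,-1]
  ]
}}

```text
time_s: 12.4
ee_pos: [388.3, -102.3, 20.3]
ee_rot: [-180.0, 0.1, 12.8]
force: [0.5, 0.1, -1.6]
gripper_width: 29.9
gripper_force: 20.0
```

```bash
cat >> h.py <<'E'
o=np.array([612,-50]); r_=np.radians(12.8);RC=np.array([[np.cos(r_),-np.sin(r_)],[np.sin(r_),np.cos(r_)]])
cl=lambda P:((np.atleast_2d(P)[:,:2]-o)@RC).round(1).tolist()
E
python3 -c "
from h import *
print(cl(env.state()['ee_pos'])); g=RC@[-122,0]+o; go(g[0],g[1],16,12.8)"
```

```text
[[-229.8, -1.5]]
d mm: tx 107.8 ty -1.5 tz 4.3 roll -0.0004 at [ 388.3 -102.3   20.3] [-1.7996e+02  7.0000e-02  1.2780e+01] F [ 0.5  0.1 -1.6] T [-0.008  0.065 -0.011] q6 61 w 29.9 gf 20.0 t 12.4
```

{"api": "apply_moves", "payload": {
  "deltas": [
    [0,-0.001,0.002,0,-1],
    [0.0,-0.001,0.004,0,-1],
    [0.01,-0.001,0.004,0,-1],
    [0.015,-0.001,0.004,0,-1],
    [0.015,-0.001,0.004,0,-1]
  ]
}}

```text
time_s: 12.9
ee_pos: [404.8, -98.4, 17.1]
ee_rot: [180.0, -0.1, 12.8]
force: [0.6, 0.1, -1.5]
gripper_width: 29.9
gripper_force: 20.0
```

{"api": "apply_moves", "payload": {
  "deltas": [
    [0.006,0,0,0,-1],
    [0.012,0,0,0,-1],
    [0.018,0,0,0,-1],
    [0.024,0,0,0,-1],
    [0.03,0,0,0,-1]
  ]
}}

```text
time_s: 13.4
ee_pos: [428.0, -90.6, 15.6]
ee_rot: [-179.8, 0.5, 12.8]
force: [-2.9, 4.8, -0.8]
gripper_width: 29.9
gripper_force: 20.0
```

Run:
```python
from h import *
print(cl(env.state()['ee_pos'])); g=RC@[-122,0]+o; go(g[0],g[1],16,12.8)
s=cams.grab_frame("scene");t=cams.grab_frame("top")
a=cv2.resize(t[165:265,290:360],None,fx=5.6,fy=5.6,interpolation=cv2.INTER_CUBIC)
b=cv2.resize(s[180:260,280:337],None,fx=7,fy=7,interpolation=cv2.INTER_CUBIC)
cv2.imwrite("pics/c7.png",np.hstack([a,b]))
```

```text
[[-188.5, 1.2]]
d mm: tx 66.5 ty 1.2 tz -0.4 roll 0.0005 at [428.  -90.6  15.6] [-179.78    0.53   12.83] F [-2.9  4.8 -0.8] T [0.709 0.791 0.633] q6 64 w 29.9 gf 20.0 t 13.4
```

View pics/c7.png

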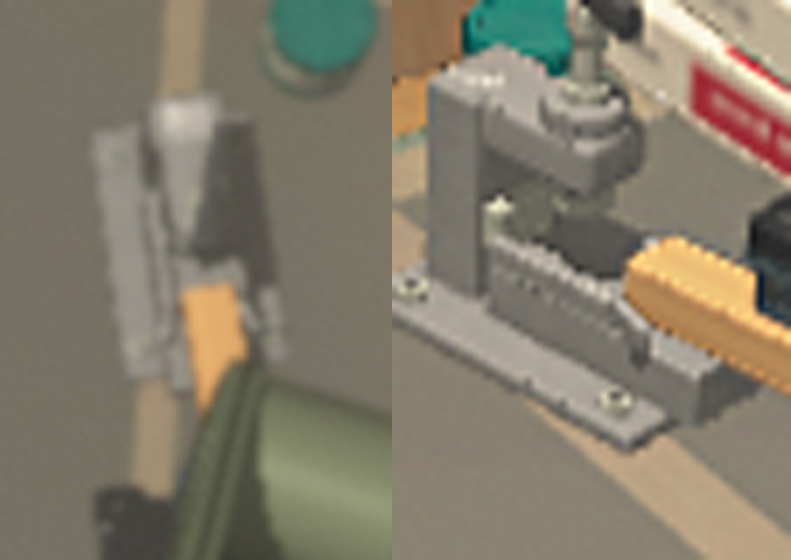

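The tip has reached the guide entry (top crop (212,288)). A 5 N side force shows the right flare is pushing it left, so I'll shift left and see whether the force drops.

{"api": "apply_moves", "payload": {
  "deltas": [
    [0,-0.001,0,0,-1],
    [0,-0.002,0,0,-1],
    [0,-0.002,0,0,-1],
    [0,-0.002,0,0,-1],
    [0,-0.002,0,0,-1]
  ]
}}

```text
time_s: 14.0
ee_pos: [431.9, -89.7, 16.8]
ee_rot: [-180.0, 0.0, 12.8]
force: [-3.2, 3.0, -2.6]
gripper_width: 30.1
gripper_force: 20.0
```

Run:
```python
from h import *
print(cl(env.state()['ee_pos']),(RC.T@env.state()['force'][:2]).round(1)); g=RC@[-122,0]+o; go(g[0],g[1],16,12.8)
```

```text
[[-184.4, 1.2]] [-2.4  3.6]
d mm: tx 62.4 ty 1.2 tz 0.8 roll -0.0004 at [431.9 -89.7  16.8] [-1.7999e+02  2.0000e-02  1.2780e+01] F [-3.2  3.  -2.6] T [0.527 0.611 0.512] q6 64 w 30.1 gf 20.0 t 14.0
```

{"api": "apply_moves", "payload": {
  "deltas": [
    [0,-0.001,0,0,-1],
    [0,-0.002,0,0,-1],
    [0,-0.002,0,0,-1],
    [0,-0.002,0,0,-1],
    [0,-0.002,0,0,-1]
  ]
}}

```text
time_s: 14.5
ee_pos: [432.3, -88.1, 17.1]
ee_rot: [180.0, -0.1, 12.7]
force: [0.4, -1.2, -1.8]
gripper_width: 30.0
gripper_force: 20.0
```

Run:
```python
from h import *
print(cl(env.state()['ee_pos']),(RC.T@env.state()['force'][:2]).round(1)); g=RC@[-122,0]+o; go(g[0],g[1],16,12.8)
```

```text
[[-183.7, 2.7]] [ 0.1 -1.3]
d mm: tx 61.7 ty 2.6 tz 1.1 roll -0.0010 at [432.3 -88.1  17.1] [ 1.7995e+02 -7.0000e-02  1.2740e+01] F [ 0.4 -1.2 -1.8] T [-0.006  0.092  0.107] q6 64 w 30.0 gf 20.0 t 14.5
```

{"api": "apply_moves", "payload": {
  "deltas": [
    [0.004,0,0.0005,0,-1],
    [0.008,0,0.0005,0,-1],
    [0.012,0,0.0005,0,-1],
    [0.016,0,0.0005,0,-1],
    [0.02,0,0.0005,0,-1]
  ]
}}

```text
time_s: 15.0
ee_pos: [451.6, -83.3, 16.3]
ee_rot: [180.0, -0.0, 12.8]
force: [-0.1, 0.4, -1.6]
gripper_width: 29.7
gripper_force: 20.0
```

Run:
```python
from h import *
print(cl(env.state()['ee_pos']),(RC.T@env.state()['force'][:2]).round(1)); g=RC@[-122,0]+o; go(g[0],g[1],16,12.8)
```

```text
[[-163.8, 3.1]] [0.  0.4]
d mm: tx 41.8 ty 3.0 tz 0.3 roll -0.0005 at [451.6 -83.3  16.3] [ 1.7999e+02 -1.0000e-02  1.2770e+01] F [-0.1  0.4 -1.6] T [-0.03   0.079  0.016] q6 65 w 29.7 gf 20.0 t 15.0
```

{"api": "apply_moves", "payload": {
  "deltas": [
    [0.005,0,0.0005,0,-1],
    [0.01,0,0.001,0,-1],
    [0.015,0,0.001,0,-1],
    [0.02,0,0.001,0,-1],
    [0.024,0,0.001,0,-1]
  ]
}}

```text
time_s: 15.5
ee_pos: [475.1, -78.0, 15.3]
ee_rot: [180.0, -0.0, 12.8]
force: [-0.4, -0.1, -1.3]
gripper_width: 29.9
gripper_force: 20.0
```

Run:
```python
from h import *
print(cl(env.state()['ee_pos']),(RC.T@env.state()['force'][:2]).round(1)); g=RC@[-122,0]+o; go(g[0],g[1],16,12.8)
```

```text
[[-139.7, 3.0]] [-0.4 -0. ]
d mm: tx 17.7 ty 3.0 tz -0.7 roll -0.0005 at [475.1 -78.   15.3] [ 1.7999e+02 -1.0000e-02  1.2770e+01] F [-0.4 -0.1 -1.3] T [0.006 0.032 0.016] q6 67 w 29.9 gf 20.0 t 15.5
```

{"api": "apply_moves", "payload": {
  "deltas": [
    [0.003,0,0,0,-1],
    [0.006,0,0,0,-1],
    [0.008,0,0,0,-1],
    [0.01,0,0,0,-1],
    [0.01,0,0,0,-1]
  ]
}}

```text
time_s: 16.0
ee_pos: [484.5, -75.9, 15.4]
ee_rot: [180.0, -0.0, 12.8]
force: [-0.2, -1.2, -1.2]
gripper_width: 30.0
gripper_force: 20.0
```

{"api": "apply_moves", "payload": {
  "deltas": [
    [0.001,0,0,0,-1],
    [0.002,0,0,0,-1],
    [0.003,0,0,0,-1],
    [0.004,0,0,0,-1],
    [0.004,0,0,0,-1]
  ]
}}

```text
time_s: 16.5
ee_pos: [488.3, -75.0, 15.4]
ee_rot: [180.0, -0.0, 12.8]
force: [-0.0, 0.2, -2.7]
gripper_width: 29.7
gripper_force: 20.0
```

{"api": "apply_moves", "payload": {
  "deltas": [
    [0.001,0,0,0,-1],
    [0.002,0,0,0,-1],
    [0.002,0,0,0,-1]
  ]
}}

```text
time_s: 16.8
ee_pos: [490.3, -74.6, 15.4]
ee_rot: [180.0, -0.0, 12.8]
force: [-0.5, -1.0, -0.9]
gripper_width: 29.9
gripper_force: 20.0
```

{"api": "apply_moves", "payload": {
  "deltas": [
    [0.001,0,0,0,-1],
    [0.002,0,0,0,-1],
    [0.002,0,0,0,-1]
  ]
}}

```text
time_s: 17.1
ee_pos: [490.8, -74.2, 15.2]
ee_rot: [-180.0, 0.1, 12.8]
force: [-4.9, -1.7, 0.7]
gripper_width: 30.0
gripper_force: 20.0
```

{"api": "apply_moves", "payload": {
  "deltas": [
    [-0.001,0,0.0005,0,-1],
    [-0.001,0,0.001,0,-1],
    [-0.001,0,0.0015,0,-1],
    [-0.001,0,0.0015,0,-1]
  ]
}}

```text
time_s: 17.5
ee_pos: [490.8, -74.3, 13.7]
ee_rot: [-180.0, 0.0, 12.8]
force: [-2.3, -0.5, 0.6]
gripper_width: 30.0
gripper_force: 20.0
```

{"api": "apply_moves", "payload": {
  "deltas": [
    [0,0,0,0,0],
    [0,0,0,0,0],
    [0,0,0,0,0],
    [0,0,0,0,0.5],
    [0,0,0,0,0.5]
  ]
}}

```text
time_s: 18.0
ee_pos: [491.4, -74.3, 13.9]
ee_rot: [180.0, -0.0, 12.8]
force: [0.7, -0.5, -1.0]
gripper_width: 58.7
gripper_force: 0.0
```

Run:
```python
from h import *
print(cl(env.state()['ee_pos']),(RC.T@env.state()['force'][:2]).round(1)); go(500,-72,150,12.8)
s=cams.grab_frame("scene");t=cams.grab_frame("top")
a=cv2.resize(t[165:265,290:360],None,fx=5.6,fy=5.6,interpolation=cv2.INTER_CUBIC)
b=cv2.resize(s[160:260,280:337],None,fx=7,fy=5.6,interpolation=cv2.INTER_CUBIC)
cv2.imwrite("pics/c8.png",np.hstack([a,b]))
```

```text
[[-123.0, 3.0]] [ 0.6 -0.7]
d mm: tx 8.9 ty -0.4 tz -136.1 roll -0.0006 at [491.4 -74.3  13.9] [ 1.7999e+02 -3.0000e-02  1.2770e+01] F [ 0.7 -0.5 -1. ] T [ 0.019 -0.023 -0.004] q6 67 w 58.7 gf 0.0 t 18.0
```

{"api": "apply_moves", "payload": {
  "deltas": [
    [0,0,0,0,1],
    [0,0,0,0,1],
    [0,0,-0.03,0,1],
    [0,0,-0.07,0,1],
    [0,0,-0.11,0,1]
  ]
}}

```text
time_s: 18.6
ee_pos: [490.5, -74.2, 124.7]
ee_rot: [-180.0, 0.1, 12.8]
force: [0.9, -1.2, -0.1]
gripper_width: 91.7
gripper_force: 0.0
```

{"api": "apply_moves", "payload": {
  "deltas": [
    [0,0,-0.035,-0.14,1],
    [0,0,-0.06,-0.28,1],
    [0,0,-0.06,-0.42,1],
    [0,0,-0.06,-0.56,1],
    [0,0,-0.06,-0.7,1]
  ]
}}

```text
time_s: 19.1
ee_pos: [491.0, -74.3, 184.1]
ee_rot: [180.0, -0.0, 53.2]
force: [0.2, -0.0, -0.4]
gripper_width: 91.7
gripper_force: 0.0
```

{"api": "apply_moves", "payload": {
  "deltas": [
    [0,0,0,-0.14,1],
    [0,0,0,-0.28,1],
    [0,0,0,-0.42,1],
    [0,0,0,-0.56,1],
    [0,0,0,-0.7,1]
  ]
}}

```text
time_s: 19.6
ee_pos: [490.9, -74.3, 183.7]
ee_rot: [-180.0, 0.0, 93.3]
force: [0.1, -0.1, 0.3]
gripper_width: 91.3
gripper_force: 0.0
```

{"api": "apply_moves", "payload": {
  "deltas": [
    [0,0,0,-0.14,1],
    [0,0,0,-0.28,1],
    [0,0,0,-0.42,1],
    [0,0,0,-0.56,1],
    [0,0,0,-0.7,1]
  ]
}}

```text
time_s: 20.1
ee_pos: [490.9, -74.3, 183.7]
ee_rot: [-180.0, -0.0, 133.4]
force: [0.0, -0.1, 0.5]
gripper_width: 91.2
gripper_force: 0.0
```

{"api": "apply_moves", "payload": {
  "deltas": [
    [0,0,0,-0.14,1],
    [0,0,0,-0.28,1],
    [0,0,0,-0.42,1],
    [0,0,0,-0.56,1],
    [0,0,0,-0.7,1]
  ]
}}

```text
time_s: 20.6
ee_pos: [490.9, -74.3, 183.7]
ee_rot: [-180.0, -0.0, 173.5]
force: [0.1, -0.3, 1.1]
gripper_width: 91.3
gripper_force: 0.0
```

Run:
```python
from h import *
go(611,-47,180,173)
s=cams.grab_frame("scene");t=cams.grab_frame("top"); cv2.imwrite("pics/s9.png",s);cv2.imwrite("pics/t9.png",t)
s0=cv2.imread("pics/scene0.png")
# handle: dark compact blob in the scene picture near (308,178)
for im in (s0,s):
    g=cv2.cvtColor(im,cv2.COLOR_BGR2GRAY); m=(g<75).astype(np.uint8); m[:165]=0;m[195:]=0;m[:,:295]=0;m[:,:][:,320:]=0
    cs=cv2.findContours(m,0,1)[0]
    c=max(cs,key=cv2.contourArea); r=cv2.minAreaRect(c); print(r,cv2.contourArea(c)); 
    M=cv2.moments(c); print(M["m10"]/M["m00"],M["m01"]/M["m00"])
for yaw in (160,173,186):
  a=np.radians(yaw);u=np.array([np.cos(a),np.sin(a)])
  v=np.array([-u[1],u[0]])
  P=[list(np.array([611.3,-47])+su*35*u+sv*5*v)+[z] for su,sv,z in [(1,1,172),(1,-1,172),(-1,1,172),(-1,-1,172),(0,0,164)]+[(-1,1,156),(-1,-1,156)]]
  print(yaw,proj("scene",P).round(1).tolist())
```

```text
d mm: tx -116.2 ty 40.7 tz 3.7 roll 0.0091 at [490.9 -74.3 183.7] [-1.8000e+02 -1.0000e-02  1.7352e+02] F [ 0.1 -0.3  1.1] T [ 0.096 -0.15   0.006] q6 -93 w 91.3 gf 0.0 t 20.6
((306.9378967285156, 177.75518798828125), (19.084657669067383, 4.169264316558838), 40.23636245727539) 44.5
307.5842696629214 178.66666666666666
((306.89306640625, 177.71725463867188), (18.967212677001953, 4.169264316558838), 40.23635482788086) 33.5
307.4378109452736 178.8457711442786
160 [[312.4, 181.3], [308.8, 181.7], [305.7, 169.5], [302.2, 169.8], [307.1, 178.1], [305.6, 174.6], [302.1, 175.0]]
173 [[315.0, 180.6], [311.7, 181.4], [302.9, 169.7], [299.7, 170.4], [307.1, 178.1], [302.7, 174.9], [299.5, 175.6]]
186 [[317.2, 179.7], [314.4, 180.8], [300.3, 170.3], [297.5, 171.3], [307.1, 178.1], [300.1, 175.4], [297.4, 176.4]]
```

{"api": "apply_moves", "payload": {
  "deltas": [
    [-0.04,0.014,0,0,1],
    [-0.08,0.028,0,0,1],
    [-0.116,0.041,0,0,1],
    [-0.116,0.041,0,0,1],
    [-0.116,0.041,0,0,1]
  ]
}}

```text
time_s: 21.2
ee_pos: [610.9, -47.2, 182.9]
ee_rot: [-180.0, -0.1, 173.1]
force: [-0.6, 0.4, -0.6]
gripper_width: 91.6
gripper_force: 0.0
```

Run:
```python
from h import *
go(611,-47,137,174)
t=cv2.imread("pics/t9.png");s=cv2.imread("pics/s9.png")
cl2=lambda P:((np.atleast_2d(P)[:,:2]-np.array([611.3,-47]))@RC).round(1).tolist()
for n,im,(y0,y1,x0,x1) in(("scene",s,(190,270,300,400)),("top",t,(200,275,300,350))):
    h=cv2.cvtColor(im,cv2.COLOR_BGR2HSV);m=cv2.inRange(h,(8,90,110),(28,255,255)); k=np.zeros_like(m);k[y0:y1,x0:x1]=m[y0:y1,x0:x1]
    c=max(cv2.findContours(k,0,1)[0],key=cv2.contourArea)
    q=cv2.approxPolyDP(c,2,True)[:,0]; print(n,q.tolist(),cl2(onz(n,q,58)))
P=np.array([[-170,15],[-170,-15],[-19,15],[-19,-15]])@RC.T+[611.3,-47]
for n in("scene","top"): print(proj(n,np.c_[P,np.full(4,58)]).round(1).tolist())
```

```text
d mm: tx -0.1 ty 0.2 tz 45.9 roll -0.0156 at [610.9 -47.2 182.9] [-1.7998e+02 -1.2000e-01  1.7311e+02] F [-0.6  0.4 -0.6] T [ 0.123 -0.11  -0.001] q6 -89 w 91.6 gf 0.0 t 21.2
scene [[300, 207], [300, 215], [348, 243], [353, 242], [355, 235], [356, 240], [356, 232], [311, 210], [304, 212], [302, 206]] [[28.1, -5.3], [-1.3, 26.2], [-181.0, 37.8], [-187.3, 25.1], [-171.1, -4.0], [-187.2, 12.4], [-164.2, -17.1], [-5.0, -15.4], [1.6, 6.6], [27.8, -13.4]]
top [[326, 243], [328, 259], [336, 259], [335, 245]] [[-116.0, 15.5], [-166.4, 17.2], [-170.0, -7.4], [-126.3, -11.3]]
[[350.2, 237.7], [357.3, 233.2], [307.4, 215.9], [314.6, 211.9]]
[[328.9, 260.0], [338.4, 258.7], [321.3, 212.9], [330.7, 211.5]]
```

The bar's near end is within about 1 px of where a home bar should be, so it is home. Now I'll lower over the crossbar.

{"api": "apply_moves", "payload": {
  "deltas": [
    [0,0,0.015,-0.015,1],
    [0,0,0.03,-0.015,1],
    [0,0,0.038,-0.015,1],
    [0,0,0.044,-0.015,1],
    [0,0,0.046,-0.015,1]
  ]
}}

```text
time_s: 21.7
ee_pos: [610.4, -47.5, 137.7]
ee_rot: [-180.0, -0.0, 174.0]
force: [0.1, -0.3, 0.6]
gripper_width: 91.2
gripper_force: 0.0
```

{"api": "apply_moves", "payload": {
  "deltas": [
    [0,0,0,0,-0.3],
    [0,0,0,0,-0.3],
    [0,0,0,0,-0.3],
    [0,0,0,0,-0.3],
    [0,0,0,0,-0.3]
  ],
  "grip_force": 25
}}

```text
time_s: 22.2
ee_pos: [611.2, -47.4, 138.0]
ee_rot: [-180.0, 0.0, 174.1]
force: [-0.8, 0.2, 0.9]
gripper_width: 54.1
gripper_force: 0.0
```

Run:
```python
from h import *
go(611,-47,137,174)
s=cams.grab_frame("scene")
cv2.imwrite("pics/c10.png",cv2.resize(s[130:260,250:390],None,fx=5,fy=4.6,interpolation=cv2.INTER_CUBIC))
```

```text
d mm: tx 0.3 ty 0.3 tz 1.0 roll 0.0009 at [611.2 -47.4 138. ] [-1.8000e+02  2.0000e-02  1.7405e+02] F [-0.8  0.2  0.9] T [ 0.067 -0.117 -0.031] q6 -90 w 54.1 gf 0.0 t 22.2
```

View pics/c10.png

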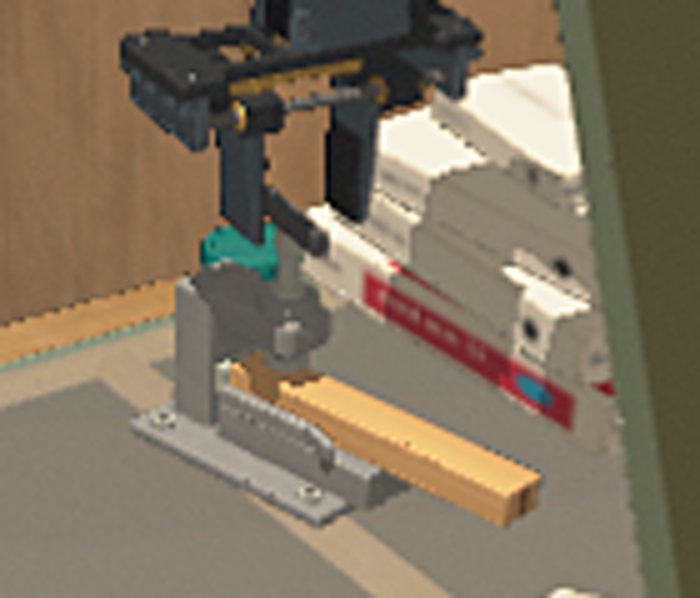

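The bar lies home between the guides. The fingers straddle the crossbar at crop (295,220), with tips at about its lower-edge level (crop y 215-245). I'll close fully, then turn clockwise (tool +roll).

{"api": "apply_moves", "payload": {
  "deltas": [
    [0,0,0,0,-1],
    [0,0,0,0,-1],
    [0,0,0,0,-1],
    [0,0,0,0,-1],
    [0,0,0,0,-1]
  ]
}}

```text
time_s: 22.75
ee_pos: [611.2, -46.2, 137.8]
ee_rot: [179.9, -0.0, 174.0]
force: [0.8, 9.0, 0.0]
gripper_width: 10.3
gripper_force: 4.5
```

{"api": "apply_moves", "payload": {
  "deltas": [
    [0,0,0,0,-1],
    [0,0,0,0,-1],
    [0,0,0,0,-1]
  ]
}}

```text
time_s: 23.05
ee_pos: [611.2, -46.1, 137.8]
ee_rot: [179.9, -0.0, 174.0]
force: [0.4, 6.1, 1.0]
gripper_width: 9.9
gripper_force: 25.0
```

Run:
```python
from h import *
go(611,-47,137,174)
```

```text
d mm: tx 0.1 ty -0.9 tz 0.8 roll 0.0007 at [611.2 -46.1 137.8] [ 1.7988e+02 -1.0000e-02  1.7404e+02] F [0.4 6.1 1. ] T [ 1.044 -0.228 -0.079] q6 -90 w 9.9 gf 25.0 t 23.05
```

{"api": "apply_moves", "payload": {
  "deltas": [
    [0,0.0013,0,0.08,-1],
    [0,0.0013,0,0.2,-1],
    [0,0.0013,0,0.32,-1],
    [0,0.0013,0,0.44,-1],
    [0,0.0013,0,0.5,-1]
  ]
}}

```text
time_s: 23.55
ee_pos: [611.6, -45.3, 137.8]
ee_rot: [179.9, -0.0, 145.2]
force: [0.5, 4.4, -0.7]
gripper_width: 9.8
gripper_force: 25.0
```

Run:
```python
from h import *
go(611,-47,137,174)
```

```text
d mm: tx -0.5 ty -1.8 tz 0.8 roll -0.5021 at [611.6 -45.3 137.8] [ 1.7992e+02 -1.0000e-02  1.4523e+02] F [ 0.5  4.4 -0.7] T [ 0.881 -0.388  0.091] q6 -61 w 9.8 gf 25.0 t 23.55
```

{"api": "apply_moves", "payload": {
  "deltas": [
    [0.0007,0.001,0,0.06,-1],
    [0.0007,0.001,0,0.12,-1],
    [0.0007,0.001,0,0.18,-1],
    [0.0007,0.001,0,0.24,-1],
    [0.0007,0.001,0,0.3,-1]
  ]
}}

```text
time_s: 24.05
ee_pos: [612.0, -44.9, 137.8]
ee_rot: [179.9, 0.1, 128.1]
force: [2.2, 2.9, -1.8]
gripper_width: 9.9
gripper_force: 25.0
```

Run:
```python
from h import *
go(611,-47,137,174)
```

```text
d mm: tx -1.1 ty -2.1 tz 0.8 roll -0.8011 at [612.  -44.9 137.8] [1.7994e+02 6.0000e-02 1.2810e+02] F [ 2.2  2.9 -1.8] T [ 0.499 -0.442  0.118] q6 -43 w 9.9 gf 25.0 t 24.05
```

{"api": "apply_moves", "payload": {
  "deltas": [
    [0,0,0,0.05,-1],
    [0,0,0,0.1,-1],
    [0,0,0,0.15,-1],
    [0,0,0,0.2,-1]
  ]
}}

```text
time_s: 24.45
ee_pos: [612.3, -44.7, 137.8]
ee_rot: [179.9, 0.0, 116.7]
force: [2.8, 3.3, -0.6]
gripper_width: 9.7
gripper_force: 25.0
```

Run:
```python
from h import *
go(611,-47,137,174)
```

```text
d mm: tx -1.5 ty -2.2 tz 0.8 roll -1.0008 at [612.3 -44.7 137.8] [1.7989e+02 5.0000e-02 1.1666e+02] F [ 2.8  3.3 -0.6] T [ 0.623 -0.628  0.106] q6 -32 w 9.7 gf 25.0 t 24.45
```

{"api": "apply_moves", "payload": {
  "deltas": [
    [0,0,0,0.05,-1],
    [0,0,0,0.1,-1],
    [0,0,0,0.15,-1],
    [0,0,0,0.2,-1]
  ]
}}

```text
time_s: 24.85
ee_pos: [612.7, -44.5, 137.8]
ee_rot: [179.8, 0.0, 105.2]
force: [3.0, 3.1, -2.4]
gripper_width: 9.6
gripper_force: 25.0
```

Run:
```python
from h import *
go(611,-47,137,174)
```

```text
d mm: tx -2.0 ty -2.3 tz 0.8 roll -1.2007 at [612.7 -44.5 137.8] [1.7983e+02 3.0000e-02 1.0520e+02] F [ 3.   3.1 -2.4] T [ 0.613 -0.797  0.086] q6 -20 w 9.6 gf 25.0 t 24.85
```

{"api": "apply_moves", "payload": {
  "deltas": [
    [0.0005,0.0008,0,0.05,-1],
    [0.0005,0.0008,0,0.1,-1],
    [0.0005,0.0008,0,0.15,-1],
    [0.0005,0.0008,0,0.2,-1]
  ]
}}

```text
time_s: 25.25
ee_pos: [613.1, -44.5, 137.9]
ee_rot: [179.9, 0.1, 93.7]
force: [2.4, 1.5, -2.0]
gripper_width: 9.5
gripper_force: 25.0
```

Run:
```python
from h import *
go(611,-47,137,174)
```

```text
d mm: tx -2.4 ty -2.2 tz 0.9 roll -1.4006 at [613.1 -44.5 137.9] [1.7986e+02 5.0000e-02 9.3750e+01] F [ 2.4  1.5 -2. ] T [ 0.331 -0.633  0.046] q6 -9 w 9.5 gf 25.0 t 25.25
```

{"api": "apply_moves", "payload": {
  "deltas": [
    [0,0,0,0.05,-1],
    [0,0,0,0.1,-1],
    [0,0,0,0.15,-1],
    [0,0,0,0.2,-1]
  ]
}}

```text
time_s: 25.65
ee_pos: [613.4, -44.5, 137.8]
ee_rot: [179.8, 0.0, 82.3]
force: [3.7, 1.1, -1.9]
gripper_width: 9.3
gripper_force: 25.0
```

Run:
```python
from h import *
go(611,-47,137,174)
```

```text
d mm: tx -2.8 ty -2.1 tz 0.8 roll -1.6006 at [613.4 -44.5 137.8] [1.7981e+02 2.0000e-02 8.2290e+01] F [ 3.7  1.1 -1.9] T [ 0.319 -0.779  0.078] q6 3 w 9.3 gf 25.0 t 25.65
```

{"api": "apply_moves", "payload": {
  "deltas": [
    [0,0.0007,0,0.05,-1],
    [0,0.0007,0,0.1,-1],
    [0,0.0007,0,0.15,-1],
    [0,0.0007,0,0.2,-1]
  ]
}}

```text
time_s: 26.05
ee_pos: [613.8, -44.6, 137.8]
ee_rot: [179.8, -0.0, 70.8]
force: [3.1, 1.6, -1.3]
gripper_width: 10.0
gripper_force: 25.0
```

Run:
```python
from h import *
go(611,-47,137,174)
```

```text
d mm: tx -3.2 ty -1.8 tz 0.8 roll -1.8006 at [613.8 -44.6 137.8] [179.85  -0.    70.83] F [ 3.1  1.6 -1.3] T [ 0.339 -0.616  0.056] q6 14 w 10.0 gf 25.0 t 26.05
```

{"api": "apply_moves", "payload": {
  "deltas": [
    [0,0,0,0.05,-1],
    [0,0,0,0.1,-1],
    [0,0,0,0.15,-1],
    [0,0,0,0.2,-1]
  ]
}}

```text
time_s: 26.45
ee_pos: [614.2, -44.7, 137.9]
ee_rot: [179.8, -0.0, 59.4]
force: [3.8, 2.3, -3.0]
gripper_width: 9.9
gripper_force: 25.0
```

Run:
```python
from h import *
go(611,-47,137,174)
```

```text
d mm: tx -3.6 ty -1.6 tz 0.9 roll -2.0005 at [614.2 -44.7 137.9] [ 1.798e+02 -4.000e-02  5.938e+01] F [ 3.8  2.3 -3. ] T [ 0.207 -0.713  0.103] q6 25 w 9.9 gf 25.0 t 26.45
```

{"api": "apply_moves", "payload": {
  "deltas": [
    [0.0005,0.0003,0,0.05,-1],
    [0.0005,0.0003,0,0.1,-1],
    [0.0005,0.0003,0,0.15,-1],
    [0.0005,0.0003,0,0.2,-1],
    [0.0005,0.0003,0,0.2,-1]
  ]
}}

```text
time_s: 26.95
ee_pos: [614.5, -45.0, 137.9]
ee_rot: [179.8, -0.0, 48.0]
force: [3.9, 0.2, -3.0]
gripper_width: 9.5
gripper_force: 25.0
```

Run:
```python
from h import *
go(611,-47,137,174)
```

```text
d mm: tx -3.8 ty -1.2 tz 0.9 roll -2.1987 at [614.5 -45.  137.9] [ 1.798e+02 -3.000e-02  4.803e+01] F [ 3.9  0.2 -3. ] T [-0.199 -0.801 -0.066] q6 37 w 9.5 gf 25.0 t 26.95
```

{"api": "apply_moves", "payload": {
  "deltas": [
    [0,0,0,0.05,-1],
    [0,0,0,0.1,-1],
    [0,0,0,0.15,-1],
    [0,0,0,0.15,-1]
  ]
}}

```text
time_s: 27.35
ee_pos: [614.7, -45.1, 137.9]
ee_rot: [179.8, -0.1, 39.5]
force: [4.9, -1.0, -2.9]
gripper_width: 9.6
gripper_force: 25.0
```

Run:
```python
from h import *
go(611,-47,137,174)
```

```text
d mm: tx -4.0 ty -0.9 tz 0.9 roll -2.3478 at [614.7 -45.1 137.9] [ 1.7977e+02 -6.0000e-02  3.9480e+01] F [ 4.9 -1.  -2.9] T [-0.283 -0.894  0.043] q6 45 w 9.6 gf 25.0 t 27.35
```

{"api": "apply_moves", "payload": {
  "deltas": [
    [0,0.0007,0,0.05,-1],
    [0,0.0007,0,0.1,-1],
    [0,0.0007,0,0.15,-1]
  ]
}}

```text
time_s: 27.65
ee_pos: [614.8, -45.4, 138.0]
ee_rot: [179.8, -0.1, 30.9]
force: [4.3, -0.4, -2.0]
gripper_width: 9.8
gripper_force: 25.0
```

Run:
```python
from h import *
go(611,-47,137,174)
```

```text
d mm: tx -4.1 ty -0.5 tz 1.0 roll -2.4983 at [614.8 -45.4 138. ] [ 1.7983e+02 -8.0000e-02  3.0860e+01] F [ 4.3 -0.4 -2. ] T [-0.191 -0.775  0.377] q6 54 w 9.8 gf 25.0 t 27.65
```

{"api": "apply_moves", "payload": {
  "deltas": [
    [0,0,0,0.05,-1],
    [0,0,0,0.1,-1],
    [0,0,0,0.15,-1]
  ]
}}

```text
time_s: 27.95
ee_pos: [614.9, -45.7, 138.0]
ee_rot: [179.8, -0.1, 22.3]
force: [5.1, -1.8, -2.7]
gripper_width: 10.0
gripper_force: 25.0
```

Run:
```python
from h import *
go(611,-47,137,174)
```

```text
d mm: tx -4.1 ty -0.2 tz 1.0 roll -2.6480 at [614.9 -45.7 138. ] [ 1.798e+02 -1.000e-01  2.228e+01] F [ 5.1 -1.8 -2.7] T [-0.258 -0.868  0.451] q6 63 w 10.0 gf 25.0 t 27.95
```

Torque has climbed to 0.45 N m, which is about 40-45 N at the foot and near the top of the window. I'll back off 0.25 rad (about 15 N).

{"api": "apply_moves", "payload": {
  "deltas": [
    [0,0,0,-0.06,-1],
    [0,0,0,-0.12,-1],
    [0,0,0,-0.18,-1],
    [0,0,0,-0.25,-1]
  ]
}}

```text
time_s: 28.35
ee_pos: [614.7, -45.2, 137.9]
ee_rot: [179.9, -0.1, 36.8]
force: [4.5, -0.6, -2.3]
gripper_width: 9.7
gripper_force: 25.0
```

Run:
```python
from h import *
go(611,-47,137,174)
```

```text
d mm: tx -4.0 ty -0.8 tz 0.9 roll -2.3954 at [614.7 -45.2 137.9] [ 1.7986e+02 -7.0000e-02  3.6750e+01] F [ 4.5 -0.6 -2.3] T [-0.105 -0.703 -0.168] q6 48 w 9.7 gf 25.0 t 28.35
```

{"api": "apply_moves", "payload": {
  "deltas": [
    [0,0,0,0.01,-1],
    [0,0,0,0.025,-1],
    [0,0,0,0.04,-1]
  ]
}}

```text
time_s: 28.65
ee_pos: [614.7, -45.3, 137.9]
ee_rot: [179.8, -0.1, 34.2]
force: [5.0, -1.1, -2.7]
gripper_width: 9.6
gripper_force: 25.0
```

Run:
```python
from h import *
go(611,-47,137,174)
```

```text
d mm: tx -4.1 ty -0.7 tz 0.9 roll -2.4398 at [614.7 -45.3 137.9] [ 1.7983e+02 -7.0000e-02  3.4210e+01] F [ 5.  -1.1 -2.7] T [-0.274 -0.981  0.276] q6 51 w 9.6 gf 25.0 t 28.65
```

Forward torque is now 0.28 N m, or about 25 N at the foot, in the middle of the window. I'll release and withdraw upwards.

{"api": "apply_moves", "payload": {
  "deltas": [
    [0,0,0,0,0],
    [0,0,0,0,0],
    [0,0,0,0,0],
    [0,0,0,0,0],
    [0,0,0,0,0]
  ]
}}

```text
time_s: 29.15
ee_pos: [613.3, -44.5, 137.9]
ee_rot: [-180.0, 0.0, 34.2]
force: [-0.9, 0.2, -0.2]
gripper_width: 44.7
gripper_force: 0.0
```

{"api": "apply_moves", "payload": {
  "deltas": [
    [0,0,-0.02,0,0],
    [0,0,-0.05,0,0],
    [0,0,-0.08,0,0],
    [0,0,-0.08,0,0],
    [0,0,-0.08,0,0]
  ]
}}

```text
time_s: 29.65
ee_pos: [613.6, -44.5, 218.3]
ee_rot: [180.0, -0.0, 34.3]
force: [0.3, -0.3, 0.0]
gripper_width: 45.4
gripper_force: 0.0
```

Run:
```python
from h import *
go(611,-47,137,174)
s=cams.grab_frame("scene")
g=cv2.cvtColor(s,cv2.COLOR_BGR2GRAY); m=(g<75).astype(np.uint8); m[:165]=0;m[195:]=0;m[:,:290]=0;m[:,325:]=0
c=max(cv2.findContours(m,0,1)[0],key=cv2.contourArea); print(cv2.minAreaRect(c))
for yaw in (30,36,42):
  a=np.radians(yaw);u=np.array([np.cos(a),np.sin(a)])*35
  p=proj("scene",[[611.3+u[0],-47+u[1],164],[611.3-u[0],-47-u[1],164]]); d=p[1]-p[0]; print(yaw,p.round(1).tolist(),np.degrees(np.arctan2(d[1],d[0])).round(1))
h=cv2.cvtColor(s,cv2.COLOR_BGR2HSV);m=cv2.inRange(h,(8,90,110),(28,255,255)); k=np.zeros_like(m);k[190:270,300:400]=m[190:270,300:400]
c=max(cv2.findContours(k,0,1)[0],key=cv2.contourArea); print(cv2.approxPolyDP(c,2,True)[:,0].tolist())
```

```text
d mm: tx -3.5 ty 0.6 tz 81.3 roll -2.4391 at [613.6 -44.5 218.3] [ 1.7996e+02 -4.0000e-02  3.4250e+01] F [ 0.3 -0.3  0. ] T [ 0.005  0.048 -0.005] q6 51 w 45.4 gf 0.0 t 29.65
((307.7500305175781, 177.25), (24.31839942932129, 6.0796003341674805), 11.309932708740234)
30 [[295.5, 175.2], [318.9, 180.9]] 13.8
36 [[295.0, 175.8], [319.4, 180.4]] 10.6
42 [[294.6, 176.4], [319.8, 179.8]] 7.6
[[300, 207], [300, 215], [348, 243], [353, 242], [355, 235], [356, 240], [356, 232], [316, 212], [304, 213], [301, 210], [303, 206]]
```

The handle now sits at about 35°, as it was left, and the bar's outline hasn't moved. The robot is clear, so I'm handing in.

```bash
python3 -c "
from h import *
print(env.job_done())"
```

```text
the job is handed in; nothing more can be done
None
```

The bar is on the clamp's bed against the stop, held at an estimated 25 N from the handle torque, with the robot clear of everything; I handed the job in at about 30 s, and it returned no verdict.

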